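# Self-closing test of the linen-chute door

## Robot

A 7-joint arm with a two-finger parallel gripper is mounted at the origin on the work surface. World frame = base frame: x ahead of the robot, y to its left, z up, the work surface at z = 0. Lengths are in m, angles in rad, forces in N, time in s.
With the tool pointing down it reaches from about 0.4 to 0.925 m from the base axis. Payload 5.6 kg.
Tool frame: the origin (TCP) lies between the finger pads, 19 mm behind the fingertips; this is the grasp point; z points along the fingers, y is the line along which they close (so a half turn about z gives the same grasp; the last joint's range is limited). The gripper opens to 85 mm and grips with 20 to 120 N. Pads are 22 mm wide; open, the fingers measure 114 mm over their backs; the gripper's body (76 mm by 85 mm) begins 54 mm behind the grasp point. The pads swing forward as they close: fully open they stand 13 mm farther back than shut.
Start: joints at [-1.271, 0.468, -0.012, 1.603, 0.006, 1.071, -0.056], TCP at [0.219, 0.612, 0.25] pointing down, gripper open.
Joint ranges: [-2.53, 2.53], [-0.31, 2.02], [-1.57, 1.55], [0.28, 2.44], [-1.29, 4.43], [0.15, 1.84], [-2.92, 2.92]. Speed limits (rad/s): [2.57, 2.57, 3.14, 3.14, 3.14, 3.14, 3.14].

## Interface

Orientations are given as a unit quaternion [x, y, z, w].
In Python, from bench import ctrl gives the robot as it stands.
- The arm moves only by the tool step_arm, never from a script. Its argument "commands" is text: rows parted by semicolons, each of 6 numbers parted by spaces: the shift along the tool's x, y, z in units of 4 cm (1.0 is 4 cm), then the turn, a rotation vector about the tool's x, y, z in units of 5 degrees (1.0 is 5 degrees). A call has 1 to 5 rows; each row shifts and turns the commanded pose from where the row before left it, along the tool's axes as they then stand; what a row does not reach is not made up. A row lasts 1/12 s, in which the tool goes at most 41.7 mm and 7.16 degrees, less where a joint would pass 70% of its speed; a pose out of reach is approached as far as the arm can. A call with a number of a shift or a turn outside -1 to 1 is refused whole. A call with a gripper value outside its range is refused whole. "gripper" is the opening, from 0 (shut) to 1 (fully open), set as the call begins (left out, the last holds). The fingers move at their own pace and stop on an object; "force" is the grip in N (left out, the last holds). Time passes only in rows, so rows that do not move let the fingers close. It gives the time, the measured TCP pose, the force, the opening and the grip force at its end, in the units of the state.
- ctrl.observe(): the state, without advancing time (a new reading comes with each control period).
- ctrl.get_image(name): name is "scene" or "side" or "wrist"; returns a dict with "image" (384x512x3 uint8, blue, green, red), "intrinsics" (3x3 intrinsics, pixels), "extrinsics" (4x4, takes a point from camera to world coordinates); the wrist camera has in their place "T_tool_cam" (4x4, takes a point from camera to tool coordinates, whose origin is the TCP and whose axes are the flange's). Camera axes: x right, y down, z forward; pixel columns grow to the right and rows downward; lengths in m; the calibration is good to about 2 mm. A picture is of the moment at which its call begins: read the wrist's pose just before it. There is no depth.
- ctrl.finish_job(): hands the job in; it is judged then, once.
Trained networks look in a picture, given as the dict that the camera call returned (one of the last four; its "shot" number tells which), for a name from the list of things; names that differ only in an ending like _2 or _b are one class to them, and where a whole thing is asked for, a point or a joint stands for the part that bears it (a point fixed in the world has none). Each returns a list of dicts, best first, with "score" (0 to 1); they miss things now and then, are a little off and sometimes report something else, mostly with a low value. They report only what shows in the picture. A call takes as long as a camera call.
- ctrl.boxes_of(picture, label): "at" ([x, y, z] in m, in world coordinates, good to about 4 mm: the middle of the surface that is visible of it).
The state is a dict: "time": time; "qpos": joint angles; "qvel": joint speeds; "tau": joint torques, N m; "ee_pos": TCP position; "tcp_rot": TCP orientation; "wrist_force": force on the tool from outside, world axes, zero at the start; "moment": the same for the moment, N m; "width": finger opening in m; "grip_force": force on a finger pad.
Only numpy, scipy, OpenCV 4.12 (cv2) and the standard library are available. Lean on these libraries where they do the work, as an engineer would, in place of code of your own. Each camera call takes 0.05 s, during which the arm holds its last target. There are 200 camera calls.

## Task

Fire-door check: prove that the linen-chute door shuts by itself. Pull it open by its handle until it stands about square to its frame, let go, and let it swing home untouched while your open gripper goes along with the handle, never more than 3 cm from the grip point, ready to catch it. Once it is fully shut take the gripper away from the handle; leave the other things on the counter alone.

Things in the scene. Friction and masses are not known exactly. Their poses are not given: they have to be found in the camera images.
- chute_door (a joint): opening angle of the chute door, rad: 0 shut, 1.57 square to the frame, stop at 1.75; grows anticlockwise seen from above. No latch. Let go, it falls shut from any angle by its own weight: closing torque about 0.09*sin(angle+0.6) N m, oil damper 0.22 N m s/rad, friction 0.01 N m; from square it takes 3 to 8 s at up to 0.6 rad/s. Mass and friction differ from door to door.
- handle (a point): grip point: on the axis of the door's handle, an upright round steel bar of 14 diameter near the free edge, from 163 to 307 above the counter, bent back to the door at both ends, axis 55 off the outer face. The point is 20 below the upper bend, 280 above the counter; it turns about hinge at radius 293 and rises about 5 on opening. Axes: z up, y from hinge to free edge, -x outward.
- hinge (a point): point on the door's hinge axis, 280 above the counter, fixed to the chute. The axis leans about 1 degree from upright. The TCP's 3 cm in the goal is meant from the TCP to handle; with the bar midway between fingers open 85 mm there are 35 free on either side.
- door_mid (a point): middle of the door's outer face. The door is a white steel panel with a bright steel front plate, 320 wide, 290 high, 30 thick, its lower edge 30 and top edge 320 above the counter; nominal 4.0 kg, 0.14 kg m2 about the hinge. -x points out of the face, y to the free edge, z up.
- chute: the chute intake, fixed to the counter: steel frame 370 wide, 350 high, with a white sheet-steel hood 235 deep behind it. Origin at counter level below the middle of the frame's front; -x points out of the front, y along it from the hinged to the handle side, z up. The door lies on this front; its hinge axis is at x = -15, y = -160.
- detergent: closed white detergent bottle, 80 diameter, 210 tall, loose bystander; origin at the centre of its underside, z up.
- soapbox: cardboard soap box 70 x 130 x 90 tall, loose bystander; origin at the centre of its underside.
- clipboard: wooden clipboard with a form, 310 x 220 x 6, clip 14 high, lying loose, bystander; origin at the centre of its underside.

How it is judged:
By the outcome, as a careful person would: the job done as asked, in the order asked, and still so for the second after the job is handed in, with the robot touching nothing.
It also fails if it takes over 54 s, if anything falls off the work surface, if the arm or the gripper's body presses on something with over 40 N, if the wrist force passes 120 N, or if a joint passes its speed limit or range.

## Working session

There is one attempt and no reset: what is moved stays moved. The work goes in short steps, Python scripts to look and compute and a tool call to move; the robot and the scene stay as the last step left them, time stands still between calls to the robot, and variables do not carry over. Pictures are saved under pics/ and viewed, at most 10 in all, crops included, and the job is handed in when it is done.

Besides the shell and the picture viewer there is one more tool, called after "Emit:" in YAML: its name, and indented under it one key for each argument. step_arm: Moves the arm, as the interface text tells. Shifts and turns lie within -1 to 1; 1 stands for 4 cm of shift or 5 degrees of turn. Its arguments: {"type":"object","properties":{"commands":{"type":"string"},"gripper":{"type":"number"},"force":{"type":"number"}},"required":["commands"]}

```bash
mkdir -p pics; ls; cat > h.py <<'E'
import numpy as np,cv2
from bench import ctrl
from scipy.spatial.transform import Rotation as R
E
python3 - <<'E'
from h import *
s=ctrl.observe();print({k:np.round(v,3) for k,v in s.items()})
ims=[]
for n in("scene","side"):
    p=ctrl.get_image(n);ims.append(p["image"])
    print(n,np.round(p["extrinsics"],3).tolist(),np.round(p["intrinsics"],1).tolist())
    for l in("handle","door_mid","chute","detergent","soapbox","clipboard","hinge"):
        try:print(l,[(np.round(d["at"],3).tolist(),round(d["score"],2)) for d in ctrl.boxes_of(p,l)[:2]])
        except Exception as e:print(l,e)
    cv2.imwrite(f"pics/{n}0.png",p["image"])
E
```

```text
pics
{'time': np.float64(0.0), 'qpos': array([-1.271,  0.468, -0.012,  1.604,  0.006,  1.071, -0.056]), 'qvel': array([-0.002, -0.001, -0.   ,  0.001,  0.002,  0.001,  0.001]), 'tau': array([-0.0000e+00, -5.3237e+01,  2.1000e-02, -2.5131e+01,  1.1000e-02,
        8.0000e-03,  0.0000e+00]), 'ee_pos': array([0.218, 0.612, 0.249]), 'tcp_rot': array([ 0.171,  0.985, -0.001, -0.   ]), 'wrist_force': array([ 0.435,  0.596, -0.142]), 'moment': array([ 0.036, -0.004, -0.023]), 'grip_force': np.float64(0.0), 'width': np.float64(0.085)}
scene [[0.959, 0.266, -0.096, 0.624], [0.283, -0.91, 0.304, -0.431], [-0.007, -0.319, -0.948, 1.403], [0.0, 0.0, 0.0, 1.0]] [[426.4, 0.0, 261.2], [0.0, 426.4, 189.5], [0.0, 0.0, 1.0]]
handle [([0.574, 0.102, 0.245], 0.91)]
door_mid [([0.57, 0.1, 0.243], 0.96)]
chute [([0.594, 0.14, 0.323], 0.64)]
detergent [([0.552, -0.427, 0.148], 0.87)]
soapbox [([0.299, 0.323, 0.088], 0.82), ([0.593, 0.142, 0.321], 0.64)]
clipboard [([0.324, -0.413, 0.004], 0.68)]
hinge [([0.593, 0.14, 0.317], 0.7)]
side [[0.973, 0.204, -0.112, 0.685], [0.232, -0.85, 0.474, -0.752], [0.002, -0.487, -0.874, 1.486], [0.0, 0.0, 0.0, 1.0]] [[488.8, 0.0, 258.6], [0.0, 488.8, 193.9], [0.0, 0.0, 1.0]]
handle [([0.571, 0.095, 0.225], 0.75)]
door_mid [([0.571, 0.104, 0.224], 0.56)]
chute [([0.598, 0.124, 0.314], 0.94)]
detergent [([0.551, -0.447, 0.14], 0.95)]
soapbox [([0.301, 0.313, 0.092], 0.58)]
clipboard [([0.323, -0.41, 0.003], 0.96)]
hinge [([0.594, 0.124, 0.311], 0.77)]
```

```bash
python3 - <<'E'
import cv2
for n in("scene","side"):
    a=cv2.imread(f"pics/{n}0.png"); cv2.imwrite(f"pics/{n}1.png",cv2.resize(a,(800,600),interpolation=cv2.INTER_CUBIC))
E
```

```text
(no output)
```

View pics/scene1.png

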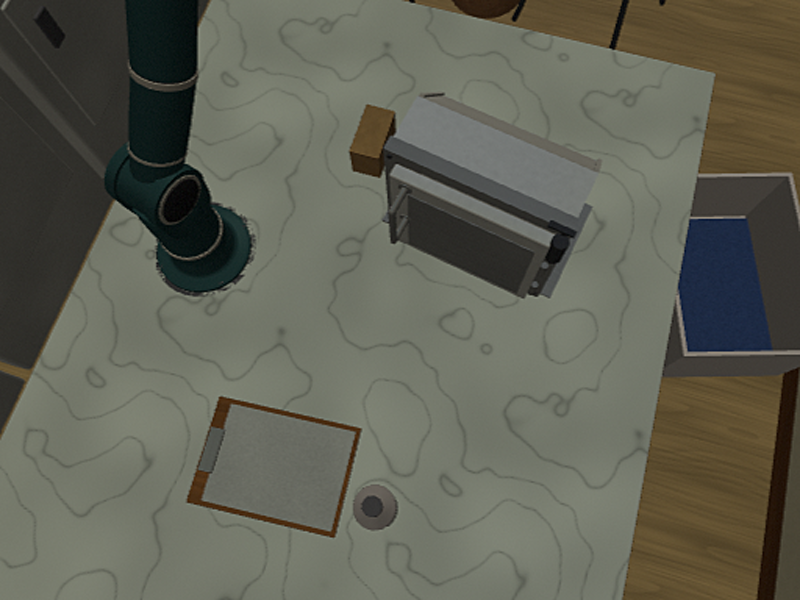

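View pics/side1.png

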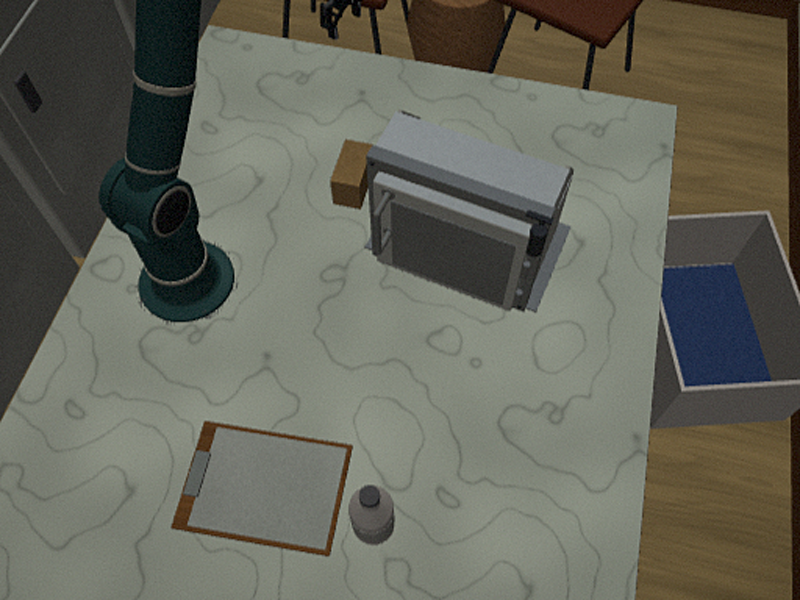

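The chute front faces the camera. The hinge is at lower right (about 555,245 in scene) and the handle bar at the left edge (about 397,205). The soap box, bottle and clipboard stand clear of the door's swing. Next I'll crop in to fit the chute pose.

```bash
python3 - <<'E'
import cv2
for n,x,y in(("scene",235,50),("side",225,65)):
    a=cv2.imread(f"pics/{n}0.png")[y:y+150,x:x+160]; a=cv2.convertScaleAbs(a,alpha=1.5)
    a=cv2.resize(a,None,fx=4,fy=4,interpolation=cv2.INTER_CUBIC)
    for i in range(0,160,20):cv2.putText(a,str(x+i),(i*4,8),0,.35,(0,0,255));cv2.line(a,(i*4,10),(i*4,16),(0,0,255))
    for i in range(0,150,20):cv2.putText(a,str(y+i),(0,i*4+4),0,.35,(0,0,255))
    cv2.imwrite(f"pics/{n}2.png",a)
E
```

```text
(no output)
```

View pics/scene2.png

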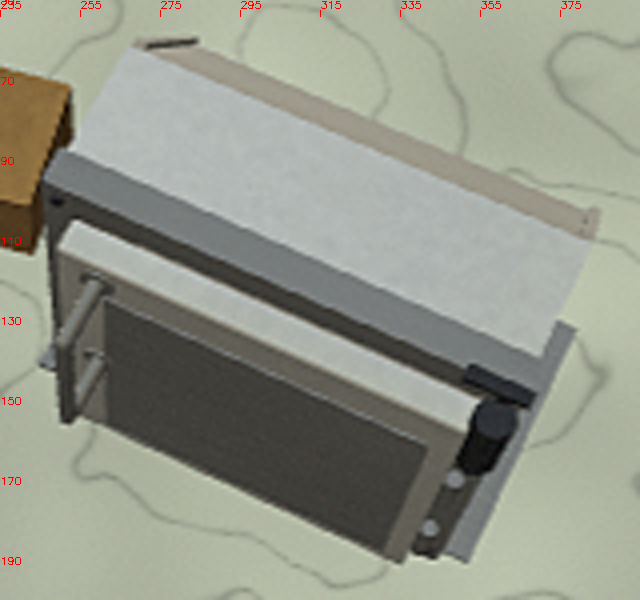

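View pics/side2.png

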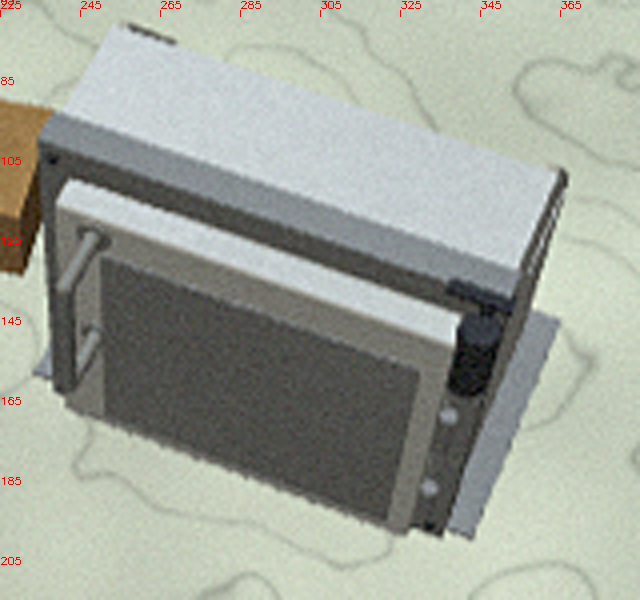

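Scene crop: door front corners at about (250,114), (351,159) and (335,190), with the bar's top bend at (251,135). Side crop: (239,118), (339,152) and (325,198), bar top at (241,137). I'll fit the chute pose to these.

```bash
cat >> h.py <<'E'
def proj(p,X):
    T=np.linalg.inv(p["extrinsics"]);c=X@T[:3,:3].T+T[:3,3];k=c@p["intrinsics"].T;return k[:,:2]/k[:,2:]
def w2q(q): # quick az
    return q
E
python3 - <<'E'
from h import *
from scipy.optimize import least_squares
M=np.array([[-30,160,320],[-30,-160,320],[0,160,320],[-30,-160,30],[0,185,350],[0,-185,350],[-85,124.5,307]])/1000
px={"scene":[[250,113.75],[351.25,158.75],[254.5,105.5],[335.5,190.5],[245.75,95.75],[368.75,149.5],[251.25,135]],
"side":[[239.25,118],[338.75,151.75],[242.5,110],[325.5,198.25],[235,101.25],[353.75,142],[241.25,137]]}
P={n:ctrl.get_image(n) for n in px}
W=lambda v:M@R.from_euler("z",v[2]).as_matrix().T+[v[0],v[1],0]
f=lambda v:np.concatenate([(proj(P[n],W(v))-px[n]).ravel() for n in px])
r=least_squares(f,[.6,.1,1.57],loss="soft_l1")
print(r.x,np.degrees(r.x[2]));print(f(r.x).reshape(-1,2).round(1).tolist())
c=r.x;Rz=R.from_euler("z",c[2])
h=Rz.apply([-.015,-.16,.28])+[c[0],c[1],0]
for a in(0,.8,1.57):
    phi=c[2]+np.pi/2+np.arctan2(.07,.2845)+a
    print(a,"handle",h+.293*np.array([np.cos(phi),np.sin(phi),0]),"rad dir",np.degrees(c[2]+np.pi/2+a))
print("hinge",h,ctrl.observe()["ee_pos"])
np.save("chute.npy",c)
E
```

```text
[0.57852365 0.12713752 1.39732554] 80.06085600499357
[[-1.1, -0.2], [1.8, 0.7], [-0.9, -0.3], [0.6, 2.0], [-0.3, 0.6], [-0.6, 0.2], [0.2, 1.3], [-0.8, -1.8], [1.1, -0.2], [0.0, -1.0], [1.8, 1.4], [-0.4, -1.3], [-0.5, -1.5], [0.5, -0.6]]
0 handle [0.44120612 0.06490117 0.28      ] rad dir 170.06085600499355
0.8 handle [ 0.54410302 -0.1387826   0.28      ] rad dir 215.8974796154594
1.57 handle [ 0.75314563 -0.20759657  0.28      ] rad dir 260.0152298405328
hinge [0.73353328 0.08474631 0.28      ] [0.21851346 0.61219301 0.2500276 ]
```

Emit:
step_arm:
  commands: "0 0 -1 0 0 0; 0 0 -1 0 0 0; 0 0 -1 0 0 0; 0 0 -1 0 0 0; 0 0 -1 0 0 0"

```text
time: 1.32
ee_pos: [0.2184, 0.6118, 0.4522]
tcp_rot: [0.171, 0.985, 0.0, 0.0]
wrist_force: [-0.0, 1.6, 1.0]
width: 0.0852
grip_force: 0.0
```

Emit:
step_arm:
  commands: "-.62 -.69 0 0 0 1; -.67 -.63 0 0 0 1; -.73 -.57 0 0 0 1; -.77 -.5 0 0 0 1; -.81 -.44 0 0 0 1"

```text
time: 1.73
ee_pos: [0.2887, 0.4395, 0.4501]
tcp_rot: [0.382, 0.924, 0.0, -0.0]
wrist_force: [0.2, 0.2, 0.2]
width: 0.0853
grip_force: 0.0
```

Emit:
step_arm:
  commands: "-.85 -.36 0 0 0 1; -.88 -.29 0 0 0 1; -.9 -.21 0 0 0 1; -.91 -.13 0 0 0 1; -.92 -.05 0 0 0 1"

```text
time: 2.15
ee_pos: [0.3584, 0.2686, 0.4503]
tcp_rot: [0.573, 0.82, 0.0, -0.0]
wrist_force: [1.1, 0.5, -0.4]
width: 0.0855
grip_force: 0.0
```

Emit:
step_arm:
  commands: "-.92 .03 0 0 0 1; -.92 .11 0 0 0 1; -.9 .19 0 0 0 1; -.88 .27 0 0 0 1; -.86 .34 0 0 0 1"

```text
time: 2.57
ee_pos: [0.428, 0.0978, 0.4504]
tcp_rot: [0.737, 0.676, 0.001, -0.0]
wrist_force: [0.2, 0.2, -0.0]
width: 0.0854
grip_force: 0.0
```

Emit:
step_arm:
  commands: "-.82 .42 0 0 0 1; 0 0 0 0 0 0; 0 0 0 0 0 0"

```text
time: 2.82
ee_pos: [0.4422, 0.0637, 0.4503]
tcp_rot: [0.765, 0.643, 0.0, -0.0]
wrist_force: [1.0, 0.8, -0.1]
width: 0.0853
grip_force: 0.0
```

```bash
python3 - <<'E'
from h import *
s=ctrl.observe();p=ctrl.get_image("wrist")
T=np.array(p["T_tool_cam"]);K=p["intrinsics"];print(T.round(3).tolist(),np.round(K,0).tolist())
print(s["ee_pos"],R.from_quat(s["tcp_rot"]).as_matrix()[:,1],s["qpos"].round(2))
Rt=R.from_quat(s["tcp_rot"]).as_matrix()
def pj(X):
    c=(T[:3,:3].T@((Rt.T@(np.array(X)-s["ee_pos"]))-T[:3,3]));k=K@c;return k[:2]/k[2]
im=p["image"].copy();cv2.imwrite("pics/wr_raw.png",im)
for z,col in((.307,(0,0,255)),(.163,(255,0,0))):
    u=pj([.4412,.0649,z]);print(z,u);cv2.circle(im,tuple(int(round(i)) for i in u),3,col,1)
for l in("handle","door_mid"):print(l,[(np.round(d["at"],3).tolist(),round(d["score"],2)) for d in ctrl.boxes_of(p,l)[:2]])
cv2.imwrite("pics/wr0.png",cv2.resize(cv2.convertScaleAbs(im,alpha=1.4),(800,600)))
E
```

```text
[[-0.0, -0.959, -0.283, 0.072], [1.0, 0.0, -0.001, -0.001], [0.001, -0.283, 0.959, -0.125], [0.0, 0.0, 0.0, 1.0]] [[304.0, 0.0, 255.0], [0.0, 304.0, 187.0], [0.0, 0.0, 1.0]]
[0.44223516 0.06371359 0.45030366] [ 9.85125794e-01 -1.71834134e-01  4.47042251e-04] [-0.75 -0.08  0.51  1.81  0.04  1.4  -0.43]
0.307 [254.9340134  179.47766759]
0.163 [255.14629911 152.38905046]
handle [([0.523, 0.119, 0.321], 0.7), ([0.518, 0.149, 0.348], 0.66)]
door_mid [([0.523, 0.124, 0.319], 0.81)]
```

View pics/wr0.png

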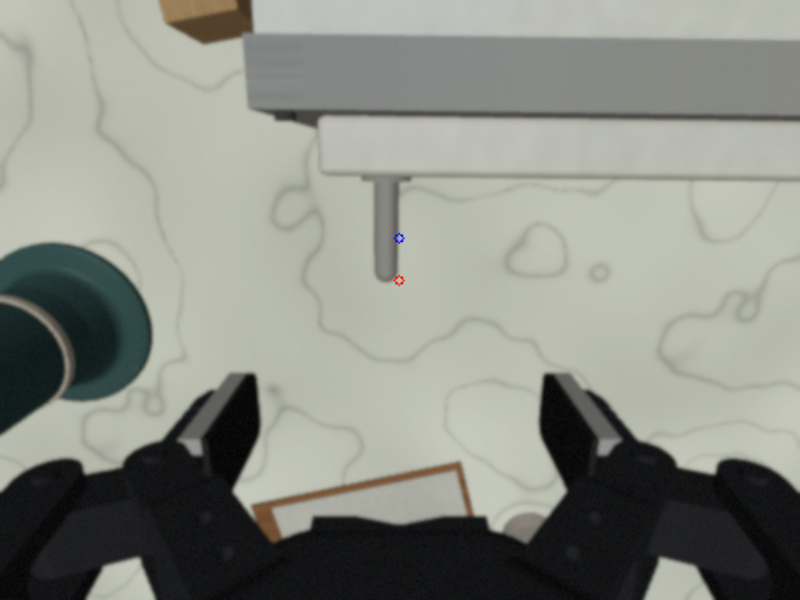

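The wrist view shows the bar's upper post at columns 386, rows 177–282, so the axis is about 7 mm further along tool x and −9 mm along tool y. The door edge is level to about 0.5°.

Emit:
step_arm:
  commands: ".18 -.22 .5 0 0 0; 0 0 1 0 0 0; 0 0 1 0 0 0; 0 0 .8 0 0 0; 0 0 0 0 0 0"

```text
time: 3.38
ee_pos: [0.4303, 0.0748, 0.3126]
tcp_rot: [0.763, 0.646, -0.005, -0.002]
wrist_force: [-1.4, -0.1, -0.4]
width: 0.0852
grip_force: 0.0
```

```bash
python3 - <<'E'
from h import *
p=ctrl.get_image("wrist");s=ctrl.observe();print(s["ee_pos"],s["qpos"].round(2),s["wrist_force"].round(1))
cv2.imwrite("pics/wr1.png",cv2.resize(cv2.convertScaleAbs(p["image"],alpha=1.4),(800,600)))
E
```

```text
[0.43242193 0.07504371 0.31597356] [-0.75  0.01  0.51  2.04 -0.01  1.1  -0.4 ] [ 0.4 -0.2  1.6]
```

View pics/wr1.png

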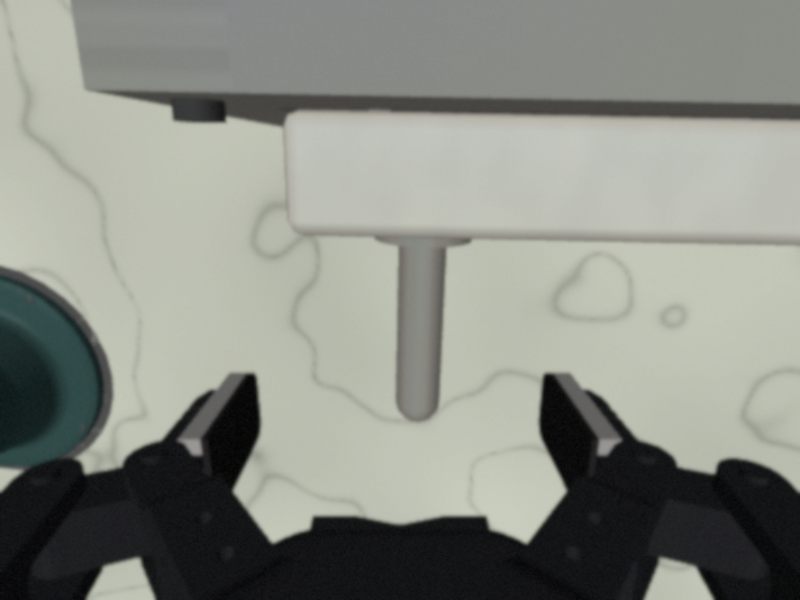

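The bar stands between the open fingers at column 418, row about 400: 5 mm right of centre and 3 mm outward. I'll correct that, go down the rest of the way and close.

Emit:
step_arm:
  commands: "-.08 .13 .78 0 0 .1; 0 0 0 0 0 0; 0 0 0 0 0 0"

```text
time: 3.68
ee_pos: [0.4395, 0.0708, 0.2881]
tcp_rot: [0.767, 0.642, 0.0, 0.0]
wrist_force: [0.3, 0.7, -0.2]
width: 0.0851
grip_force: 0.0
```

Emit:
step_arm:
  commands: "0 0 0 0 0 0; 0 0 0 0 0 0; 0 0 0 0 0 0; 0 0 0 0 0 0; 0 0 0 0 0 0"
  gripper: 0
  force: 40

```text
time: 4.1
ee_pos: [0.4392, 0.0703, 0.2874]
tcp_rot: [0.767, 0.642, 0.001, 0.0]
wrist_force: [0.4, 0.2, -0.3]
width: 0.0256
grip_force: 0.0
```

Emit:
step_arm:
  commands: "0 0 0 0 0 0; 0 0 0 0 0 0; 0 0 0 0 0 0; 0 0 0 0 0 0"

```text
time: 4.43
ee_pos: [0.4355, 0.0702, 0.2868]
tcp_rot: [0.767, 0.642, -0.003, -0.003]
wrist_force: [-13.9, -1.0, 12.5]
width: 0.0128
grip_force: 39.2
```

Emit:
step_arm:
  commands: "-.2 -.04 -.002 0 0 -.3; -.44 .12 -.005 0 0 -.72; -.44 .12 -.005 0 0 -.72; -.44 .12 -.005 0 0 -.72; -.44 .12 -.005 0 0 -.72"

```text
time: 4.85
ee_pos: [0.452, -0.0089, 0.2878]
tcp_rot: [0.669, 0.743, 0.001, 0.001]
wrist_force: [7.3, 4.1, -6.6]
width: 0.0131
grip_force: 39.9
```

```bash
cat > st.py <<'E'
from h import *
s=ctrl.observe();r=R.from_quat(s["tcp_rot"]).as_matrix()
h=np.array([.728,.0876]);d=s["ee_pos"][:2]-h
print("t",round(s["time"],2),s["ee_pos"].round(4),"rad",np.hypot(*d).round(4),"handle ang",(np.degrees(np.arctan2(d[1],d[0]))%360-183.4).round(1),"tool yaw",(np.degrees(np.arctan2(r[1,1],r[0,1]))+10.1).round(1),"F tool",(r.T@s["wrist_force"]).round(1),"q",s["qpos"].round(2),"w",round(s["width"],4))
E
python3 st.py
```

```text
t 4.85 [ 0.452  -0.0089  0.2878] rad 0.2923 handle ang 15.9 tool yaw 16.1 F tool [3.3 7.7 6.7] q [-0.62  0.07  0.6   2.05 -0.05  1.03  0.11] w 0.0131
```

Emit:
step_arm:
  commands: "-.44 .14 -.005 0 0 -.72; -.44 .13 -.005 0 0 -.72; -.44 .13 -.005 0 0 -.72; -.44 .13 -.005 0 0 -.72; -.44 .13 -.005 0 0 -.72"

```text
time: 5.27
ee_pos: [0.4965, -0.0892, 0.2891]
tcp_rot: [0.545, 0.838, -0.0, -0.0]
wrist_force: [-0.5, 1.4, 4.0]
width: 0.0131
grip_force: 40.8
```

Emit:
step_arm:
  commands: "-.44 .13 -.005 0 0 -.72; -.44 .13 -.005 0 0 -.72; -.44 .13 -.005 0 0 -.72; -.44 .13 -.005 0 0 -.72; -.44 .13 -.005 0 0 -.72"

```text
time: 5.68
ee_pos: [0.5641, -0.1518, 0.2904]
tcp_rot: [0.407, 0.913, -0.001, 0.0]
wrist_force: [-2.5, -0.5, 7.3]
width: 0.013
grip_force: 41.6
```

```bash
python3 st.py
```

```text
t 5.68 [ 0.5641 -0.1518  0.2904] rad 0.2901 handle ang 52.2 tool yaw 52.0 F tool [ 1.3 -2.2 -7.3] q [-0.27  0.35  0.61  1.76 -0.22  1.11  1.14] w 0.013
```

Emit:
step_arm:
  commands: "-.44 .12 0 0 0 -.72; -.44 .12 0 0 0 -.72; -.44 .12 -.003 0 0 -.72; -.44 .12 -.003 0 0 -.72; -.44 .12 -.003 0 0 -.72"

```text
time: 6.1
ee_pos: [0.6472, -0.1899, 0.2917]
tcp_rot: [0.259, 0.966, -0.0, 0.001]
wrist_force: [0.1, 3.5, 9.7]
width: 0.0129
grip_force: 43.4
```

Emit:
step_arm:
  commands: "-.44 .12 0 0 0 -.72; -.44 .12 0 0 0 -.72; -.44 .12 0 0 0 -.72; -.44 .12 0 0 0 -.72; -.44 .12 0 0 0 -.72"

```text
time: 6.52
ee_pos: [0.7379, -0.2003, 0.2927]
tcp_rot: [0.104, 0.995, 0.001, 0.002]
wrist_force: [-0.6, 5.9, 10.4]
width: 0.0137
grip_force: 45.6
```

Emit:
step_arm:
  commands: "-.3 .08 0 0 0 -.5; 0 0 0 0 0 0; 0 0 0 0 0 0"

```text
time: 6.77
ee_pos: [0.7504, -0.1994, 0.2926]
tcp_rot: [0.083, 0.997, 0.0, 0.002]
wrist_force: [-1.6, 4.9, 9.8]
width: 0.0131
grip_force: 45.0
```

```bash
python3 st.py; python3 - <<'E'
from h import *
p=ctrl.get_image("wrist");cv2.imwrite("pics/wr2.png",cv2.resize(cv2.convertScaleAbs(p["image"],alpha=1.4),(800,600)))
E
```

```text
t 6.77 [ 0.7504 -0.1994  0.2926] rad 0.2879 handle ang 91.1 tool yaw 90.5 F tool [ 2.3  4.6 -9.8] q [-0.02  0.68  0.43  1.21 -0.28  1.3   1.8 ] w 0.0131
```

View pics/wr2.png

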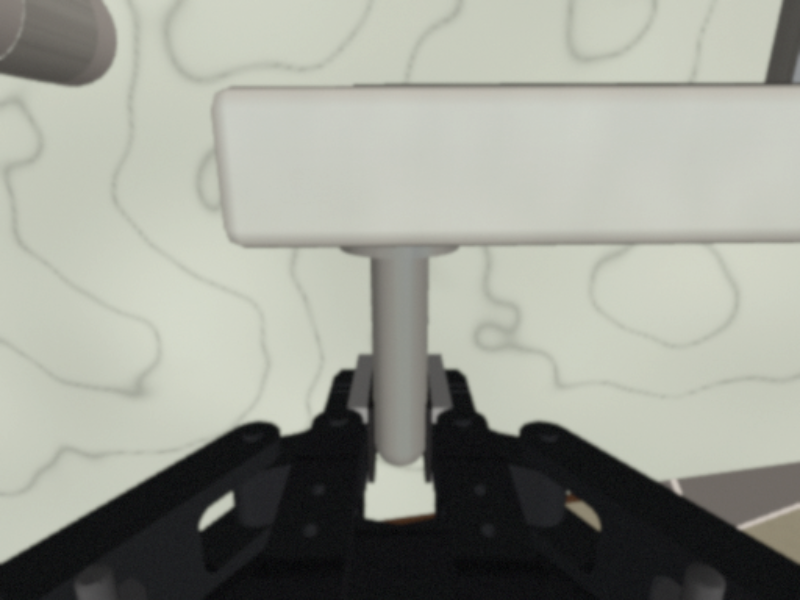

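The bar is held between the pads at column 400, tip at row 465, and the door stands at about 91°. Next I'll set up a tracker that template-matches the post and flange in the wrist image, then release.

```bash
cat > tr.py <<'E'
from h import *
import sys,json,os
s=ctrl.observe();p=ctrl.get_image("wrist")
g=cv2.cvtColor(p["image"],cv2.COLOR_BGR2GRAY)
if len(sys.argv)>1: cv2.imwrite("ref.png",g); cv2.imwrite("pics/ref_c.png",p["image"])
ref=cv2.imread("ref.png",0)
y0,y1,x0,x1=112,222,222,292
c=((x0+x1)/2,(y0+y1)/2);best=(-1,)
for a in np.arange(-10,10.5,1):
    w=cv2.warpAffine(ref,cv2.getRotationMatrix2D(c,a,1),(512,384))[y0:y1,x0:x1]
    m=cv2.matchTemplate(g[:340,130:390],w,cv2.TM_CCOEFF_NORMED);_,v,_,l=cv2.minMaxLoc(m)
    if v>best[0]:best=(v,a,l[0]+130-x0,l[1]-y0)
v,a,du,dv=best;k=14/36.5
dx,dy=-dv*k-2,du*k
r=R.from_quat(s["tcp_rot"]).as_matrix();h=np.array([.728,.0876]);d=s["ee_pos"][:2]-h
tool=np.degrees(np.arctan2(d[1],d[0]))%360-183.4
yaw=np.degrees(np.arctan2(r[1,1],r[0,1]))+10.1
door=tool-np.degrees(dx/284.5)*1000/1000
print(f"t {s['time']:.2f} tool {tool:.1f} yaw {yaw:.1f} z {s['ee_pos'][2]:.4f} rad {np.hypot(*d):.4f} w {s['width']:.3f} | match {v:.2f} rot {a:.0f} bar dx {dx:.1f} dy {dy:.1f} mm | door {door:.1f} deg | F {np.round(s['wrist_force'],1)}")
H=json.load(open("hist.json")) if os.path.exists("hist.json") else []
H.append((s["time"],door));json.dump(H,open("hist.json","w"))
if len(H)>1:print("rate deg/s",(H[-1][1]-H[-2][1])/(H[-1][0]-H[-2][0]))
E
python3 tr.py ref
python3 - <<'E'
import numpy as np
for f in(.8,1,1.25):
    a,w,o=1.58,0,[]
    for i in range(8000):
        if i%417==0:o.append(round(np.degrees(a)))
        w+=(-.09*f*np.sin(a+.6)+.01-.22*w)/.14*.001;a=max(0,a+w*.001)
    print(f,o)
E
```

```text
t 6.82 tool 91.0 yaw 90.5 z 0.2927 rad 0.2879 w 0.013 | match 1.00 rot 0 bar dx -2.0 dy 0.0 mm | door 91.4 deg | F [0.2 4.3 8.1]
0.8 [91, 89, 86, 81, 76, 70, 64, 58, 51, 45, 38, 32, 25, 19, 14, 9, 4, 0, 0, 0]
1 [91, 89, 84, 78, 71, 64, 56, 47, 39, 31, 23, 15, 8, 2, 0, 0, 0, 0, 0, 0]
1.25 [91, 88, 82, 75, 66, 56, 45, 35, 24, 14, 5, 0, 0, 0, 0, 0, 0, 0, 0, 0]
```

Emit:
step_arm:
  commands: "0 0 0 0 0 0; 0 0 0 0 0 0; 0 0 0 0 0 0; 0 0 0 0 0 0"
  gripper: 1

```text
time: 7.2
ee_pos: [0.7477, -0.2015, 0.2893]
tcp_rot: [0.085, 0.996, 0.0, -0.001]
wrist_force: [0.1, 0.2, -0.2]
width: 0.0609
grip_force: 0.0
```

```bash
python3 tr.py
```

```text
t 7.20 tool 90.5 yaw 90.3 z 0.2893 rad 0.2898 w 0.061 | match 0.98 rot -1 bar dx 4.5 dy 1.5 mm | door 89.6 deg | F [ 0.1  0.2 -0.2]
rate deg/s -4.6584617858985435
```

Emit:
step_arm:
  commands: ".09 -.02 .002 0 0 .14; .12 -.03 .002 0 0 .2; .15 -.035 .002 0 0 .25; .17 -.04 .002 0 0 .28"

```text
time: 7.58
ee_pos: [0.7254, -0.2022, 0.2896]
tcp_rot: [0.124, 0.992, -0.0, -0.0]
wrist_force: [-0.5, -0.4, -0.1]
width: 0.0857
grip_force: 0.0
```

```bash
python3 tr.py
```

```text
t 7.58 tool 86.1 yaw 85.9 z 0.2896 rad 0.2899 w 0.086 | match 0.98 rot -1 bar dx 3.8 dy 1.5 mm | door 85.3 deg | F [-0.5 -0.4 -0.1]
rate deg/s -11.075288688795807
```

Emit:
step_arm:
  commands: ".17 -.04 .002 0 0 .28; .17 -.04 .002 0 0 .28; .17 -.04 .002 0 0 .28; .18 -.045 .002 0 0 .29; .18 -.045 .002 0 0 .29"

```text
time: 8.05
ee_pos: [0.6896, -0.1999, 0.2894]
tcp_rot: [0.185, 0.983, 0.0, 0.0]
wrist_force: [-1.1, 1.0, -0.3]
width: 0.0854
grip_force: 0.0
```

```bash
python3 tr.py
```

```text
t 8.05 tool 79.0 yaw 78.8 z 0.2894 rad 0.2900 w 0.085 | match 0.97 rot -2 bar dx 6.8 dy 1.2 mm | door 77.6 deg | F [-1.1  1.  -0.3]
rate deg/s -16.522230202051606
```

Emit:
step_arm:
  commands: ".24 -.055 .003 0 0 .38; .24 -.055 .003 0 0 .38; .24 -.055 .003 0 0 .38; .24 -.055 .003 0 0 .38; .24 -.055 .003 0 0 .38"

```text
time: 8.52
ee_pos: [0.6418, -0.1895, 0.2888]
tcp_rot: [0.266, 0.964, 0.0, 0.0]
wrist_force: [0.8, 0.3, 1.8]
width: 0.0856
grip_force: 0.0
```

```bash
python3 tr.py
```

```text
t 8.52 tool 69.3 yaw 69.3 z 0.2888 rad 0.2902 w 0.086 | match 0.97 rot -1 bar dx 6.1 dy 0.8 mm | door 68.1 deg | F [0.8 0.3 1.8]
rate deg/s -20.404976772951922
```

Emit:
step_arm:
  commands: ".27 -.062 .004 0 0 .43; .27 -.062 .004 0 0 .43; .27 -.062 .004 0 0 .43; .27 -.062 .004 0 0 .43; .27 -.062 .004 0 0 .43"

```text
time: 8.98
ee_pos: [0.5908, -0.1688, 0.288]
tcp_rot: [0.355, 0.935, 0.0, 0.0]
wrist_force: [0.7, 1.0, 0.4]
width: 0.0855
grip_force: 0.0
```

```bash
python3 tr.py
```

```text
t 8.98 tool 58.5 yaw 58.6 z 0.2880 rad 0.2908 w 0.086 | match 0.97 rot -2 bar dx 6.1 dy 0.8 mm | door 57.2 deg | F [0.7 1.  0.4]
rate deg/s -23.29292516060263
```

Emit:
step_arm:
  commands: ".29 -.065 .004 0 0 .46; .29 -.065 .004 0 0 .46; .29 -.065 .004 0 0 .46; .29 -.065 .004 0 0 .46; .29 -.065 .004 0 0 .46"

```text
time: 9.45
ee_pos: [0.5416, -0.1362, 0.2873]
tcp_rot: [0.446, 0.895, 0.0, 0.0]
wrist_force: [-0.3, -0.5, 0.1]
width: 0.0855
grip_force: 0.0
```

```bash
python3 tr.py
```

```text
t 9.45 tool 46.8 yaw 47.1 z 0.2873 rad 0.2912 w 0.085 | match 0.96 rot -3 bar dx 7.2 dy 0.8 mm | door 45.4 deg | F [-0.3 -0.5  0.1]
rate deg/s -25.446997107141456
```

Emit:
step_arm:
  commands: ".3 -.067 .004 0 0 .48; .3 -.067 .004 0 0 .48; .3 -.067 .004 0 0 .48; .3 -.067 .004 0 0 .48; .3 -.067 .004 0 0 .48"

```text
time: 9.92
ee_pos: [0.4987, -0.0927, 0.2866]
tcp_rot: [0.537, 0.843, 0.0, 0.001]
wrist_force: [1.1, 0.0, -0.3]
width: 0.0853
grip_force: 0.0
```

```bash
python3 tr.py
```

```text
t 9.92 tool 34.8 yaw 35.1 z 0.2866 rad 0.2917 w 0.085 | match 0.95 rot -3 bar dx 8.7 dy 0.4 mm | door 33.0 deg | F [ 1.1  0.  -0.3]
rate deg/s -26.439574573436943
```

Emit:
step_arm:
  commands: ".31 -.068 .004 0 0 .5; .31 -.068 .004 0 0 .5; .31 -.068 .004 0 0 .5; .31 -.068 .004 0 0 .5; .31 -.068 .004 0 0 .5"

```text
time: 10.38
ee_pos: [0.465, -0.0393, 0.2859]
tcp_rot: [0.626, 0.78, 0.0, 0.001]
wrist_force: [0.1, 0.5, -0.8]
width: 0.0855
grip_force: 0.0
```

```bash
python3 tr.py
```

```text
t 10.38 tool 22.3 yaw 22.6 z 0.2859 rad 0.2920 w 0.085 | match 0.95 rot -2 bar dx 6.4 dy 0.0 mm | door 21.1 deg | F [ 0.1  0.5 -0.8]
rate deg/s -25.65316537511898
```

Emit:
step_arm:
  commands: ".285 -.065 .004 0 0 .46; .285 -.065 .004 0 0 .46; .285 -.065 .004 0 0 .46; .285 -.065 .004 0 0 .46; .285 -.065 .004 0 0 .46"

```text
time: 10.85
ee_pos: [0.4445, 0.0152, 0.2851]
tcp_rot: [0.7, 0.714, 0.0, 0.0]
wrist_force: [0.1, -0.3, 0.8]
width: 0.0855
grip_force: 0.0
```

```bash
python3 tr.py
```

```text
t 10.85 tool 10.9 yaw 11.2 z 0.2851 rad 0.2926 w 0.086 | match 0.95 rot -2 bar dx 6.4 dy 0.0 mm | door 9.6 deg | F [ 0.1 -0.3  0.8]
rate deg/s -24.484257709387425
```

Emit:
step_arm:
  commands: ".27 -.06 .004 0 0 .44; .27 -.06 .004 0 0 .44; .26 -.06 .004 0 0 .42; .22 -.05 .004 0 0 .36; .15 -.035 .002 0 0 .24"

```text
time: 11.32
ee_pos: [0.4362, 0.0627, 0.2843]
tcp_rot: [0.757, 0.654, 0.0, 0.0]
wrist_force: [-0.0, 0.0, 0.5]
width: 0.0856
grip_force: 0.0
```

```bash
python3 tr.py
```

```text
t 11.32 tool 1.5 yaw 1.8 z 0.2843 rad 0.2928 w 0.086 | match 0.94 rot -3 bar dx 7.2 dy 0.0 mm | door 0.0 deg | F [-0.   0.   0.5]
rate deg/s -20.574700977170117
```

Emit:
step_arm:
  commands: ".06 -.015 0 0 0 .1; .06 -.015 0 0 0 .1; 0 0 0 0 0 0; 0 0 0 0 0 0; 0 0 0 0 0 0"

```text
time: 11.78
ee_pos: [0.4349, 0.0671, 0.284]
tcp_rot: [0.763, 0.646, 0.0, 0.0]
wrist_force: [0.9, -0.3, -0.4]
width: 0.0854
grip_force: 0.0
```

Emit:
step_arm:
  commands: "0 0 0 0 0 0; 0 0 0 0 0 0; 0 0 0 0 0 0; 0 0 0 0 0 0; 0 0 0 0 0 0"

```text
time: 12.2
ee_pos: [0.4348, 0.0675, 0.284]
tcp_rot: [0.763, 0.647, 0.0, 0.0]
wrist_force: [-0.1, 0.1, 0.1]
width: 0.0857
grip_force: 0.0
```

```bash
python3 tr.py; sleep 0; python3 tr.py; python3 - <<'E'
from h import *
p=ctrl.get_image("wrist");cv2.imwrite("pics/wr3.png",cv2.resize(cv2.convertScaleAbs(p["image"],alpha=1.4),(800,600)))
E
```

```text
t 12.20 tool 0.5 yaw 0.7 z 0.2840 rad 0.2939 w 0.086 | match 0.95 rot -2 bar dx 2.2 dy 1.2 mm | door 0.1 deg | F [-0.1  0.1  0.1]
rate deg/s 0.06504374220327974
t 12.25 tool 0.5 yaw 0.7 z 0.2840 rad 0.2939 w 0.085 | match 0.96 rot -2 bar dx 2.2 dy 1.2 mm | door 0.1 deg | F [ 0.5  0.2 -0.3]
rate deg/s -0.1467314449132552
```

View pics/wr3.png

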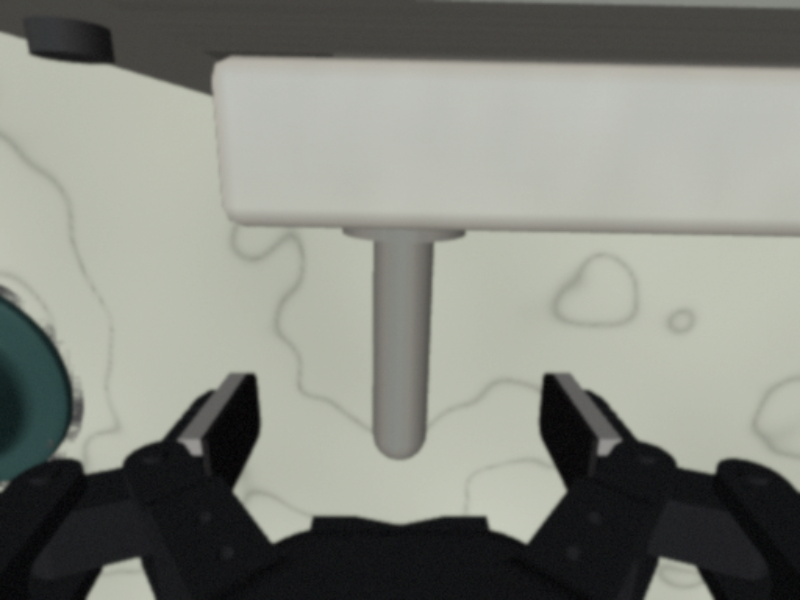

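The door is shut and at rest against the frame, with the bar centred in the open fingers (column 400, tip at row 458) and untouched. I'll withdraw straight up.

Emit:
step_arm:
  commands: "0 0 -.5 0 0 0; 0 0 -1 0 0 0; 0 0 -1 0 0 0; 0 0 -1 0 0 0; 0 0 -.5 0 0 0"

```text
time: 12.77
ee_pos: [0.4359, 0.0674, 0.4487]
tcp_rot: [0.763, 0.646, 0.003, 0.001]
wrist_force: [-0.4, 0.0, -0.1]
width: 0.0854
grip_force: 0.0
```

Emit:
step_arm:
  commands: "-.5 0 0 0 0 0; -.8 0 0 0 0 0; -.5 0 0 0 0 0; 0 0 0 0 0 0; 0 0 0 0 0 0"

```text
time: 13.18
ee_pos: [0.4228, -0.0043, 0.4442]
tcp_rot: [0.764, 0.646, 0.001, -0.0]
wrist_force: [-0.0, 0.1, 0.0]
width: 0.0851
grip_force: 0.0
```

```bash
python3 - <<'E'
from h import *
a=cv2.imread("pics/scene0.png");p=ctrl.get_image("scene")["image"]
print("door region diff",np.abs(a[105:190,270:365].astype(int)-p[105:190,270:365]).mean(),ctrl.observe()["ee_pos"])
print(ctrl.finish_job())
E
```

```text
door region diff 3.6454901960784314 [ 0.42290924 -0.00325117  0.44407522]
the job is handed in; nothing more can be done
None
```

The chute door was pulled open to about 91°, let go, and fell shut by itself in about 4.5 s. At each check the open gripper was within about 1 cm of the grip point and touching nothing. I then withdrew the gripper and handed the job in at about 13 s.

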